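# Take the check weight off the weigh stand's safety hook

## Task

The hanging scale has just been checked: take the check weight off its safety hook by the black grip and set it gently down, without dropping it, in the round seat of the wooden block, upright and right home. Push the weight back into the hook until its own cross bar has pressed the sprung keeper fully open and you feel the stop, then raise it a little and bring it up and out over the tip; never touch the stand, hook or keeper with the gripper. The hook hangs on a delicate load cell, so push and pull on it with no more than about 20 N, and leave the red jug and the small finds dish in front where they are.

Things in the scene. Friction and masses are not known exactly. Their poses are not given: they have to be found in the camera images.
- check_weight: Loose steel check weight in an aluminium yoke, 0.27 to 0.47 kg. Origin: centre of its round underside (diameter 44, height 38 mm); z up; +x from the grip towards the hook's back, y along the cross pins. Two cheek plates (inner faces at y -11.5 and +11.5 mm, 3 mm thick) rise to z 124 mm and carry the hanging pin and the press bar; two arms (z 106 to 118 mm) run forward to the grip.
- grip (a point): Middle of the yoke's upright black grip (x -77, z 152 mm in the weight's frame): a plain post 24 mm in x, 14 mm in y, reaching 23 mm above this point and 35 mm below it, where it stands on a block 29 mm wide. Take it by its two flat sides, closing along the weight's y; nothing else is within 25 mm of them.
- hang_pin (a point): Centre of the yoke's hanging pin (x -5, z 90 mm in the weight's frame): a round bar of 8 mm diameter along y between the cheeks, lying in the hook's bowl at the start. As the hook swings back its floor tips up, so on the way to the stop the pin rides up 1 to 8 mm: let the weight rise with the felt load, for held level it presses on the hook far beyond what the load cell bears. Axes: the weight's.
- press_bar (a point): Centre of the yoke's press bar, 11 mm in front of (-x) and 24 mm above the hanging pin; round, 8 mm, along y. Pushed towards +x it presses the keeper in and up over the hanging pin, at 2 to 6 N. From the stop: rise 5 mm (over 12 mm jams the bar under the hinge), then up and forward at 45 degrees, keeper bearing on the pin, to 25 mm up; then forward.
- weigh_stand: Fixed grey stand with the dark safety hook; moved and turned from start to start. Origin on the table under the hook's resting bowl; z up; +x to the hook's closed back and the stand's column, the hook's throat opens to -x (the robot). Base plate 14 mm high, x -62 to +114, y -56 to +56; arm over the hook from z 216 to 236 mm, 26 mm wide, forward to x -18; round column at x 84.
- bowl_rest (a point): Where the lowest point of the hook's bowl hangs at rest (fixed in the stand, z 126 mm); the hanging pin lies within 3 mm of here in x, centre 4 mm above. The hook, one 10 mm bar in the x-z plane, swings from a pin 80 mm above here. From here in the hook: tip's inner face at x -8, top at z +22 (pin clears it at z +27 mm); floor level to x +24, then a back that stops the pin at x +20 to 21.
- hinge_rest (a point): Keeper's hinge with the hook at rest (fixed in the stand: x +10, z 177 mm). Pushed towards +x, the hook first swings back until it meets a travel-stop screw on the column. That play is set by hand and differs each time: the bowl yields 2 to 18 mm, its floor tipping up by up to 0.22 rad. So the pin's way to the felt, firm stop at the back of the bowl is 20 to 38 mm and must be felt out.
- keeper (a joint): Keeper angle, rad: 0 shut, growing inwards (+x) to 1.3. A sprung flat flap, 9 mm wide, 4 thick, 38.5 mm from hinge to end; shut it slopes forward and down at 24 degrees from vertical, its end just inside the tip, over the hanging pin. Spring 0.036 Nm shut, 0.047 open; lifting against it shut cannot open it. Above about 0.7, with the pin at its stop or within 2 mm, its end is behind the pin.
- seat_block: Fixed wooden block, 100 x 100 x 28 mm, with one round seat in its top: diameter 48 mm, 16 mm deep, with a small chamfer. Origin: centre of the block's underside on the table, z up; the seat's axis is the block's z axis, its floor at z 12 mm. The weight may stand in it turned any way; yoke and grip pass over the block.
- glued_jug: Bystander: red-brown mended pottery jug, 116 mm across, 122 mm high, standing loose. Origin: centre of its foot.
- finds_dish: Bystander: small white finds dish, 80 x 94 mm, 18 mm high, with a few stones in it, standing loose near the table's front edge. Origin: centre of its underside.

How it is judged (in metres and radians):
On the way, in this order (a step that is already met when the one before it is completed fails the run):
1. the yoke presses the keeper well open while the weight still hangs in the hook (value of joint keeper above 0.6 rad and contact force between check_weight and weigh_stand above 0.5 N and z of check_weight in the frame of weigh_stand below 0.056 m), for 0.1 s.
2. the weight is off the hook and in the air, the keeper shut behind it (horizontal distance between check_weight and weigh_stand above 0.05 m and height (world z) of check_weight above 0.045 m and contact force between check_weight and weigh_stand below 0.1 N and value of joint keeper below 0.1 rad), for 0.2 s.
At the end, for the whole second after the job is handed in: The check weight stands in the block's seat, its axis within 5 mm of the seat's, its underside less than 2.5 mm over the seat's floor, tilted less than 0.06 rad, at rest and released; the hook is empty and its keeper shut (horizontal distance between check_weight and seat_block below 0.005 m and z of check_weight in the frame of seat_block below 0.0145 m and angle between check_weight's own z axis and vertical below 0.06 rad and linear speed of check_weight below 0.02 m/s and value of joint keeper below 0.1 rad); the robot touches nothing.
It fails at once if the load cell is overloaded: the weight and yoke push or pull on the hook, keeper or stand with more than 22 N (contact force between check_weight and weigh_stand above 22 N).
It fails at once if the robot's arm, gripper or fingers touch the stand, its hook or its keeper (contact force between any of the arm, the fingers and weigh_stand above 0.5 N).
It fails at once if the weight is dropped (moving faster than 0.25 m/s out of the fingers) (linear speed of check_weight above 0.25 m/s and contact force between the fingers and check_weight below 0.1 N).
It fails at once if the weight is rammed into its block (over 40 N) (contact force between check_weight and seat_block above 40 N).
It fails at once if the red jug or the small finds dish in front is shifted by more than 10 mm (distance of any of glued_jug, finds_dish from where it was at the start of the episode above 0.01 m).
It also fails if it takes over 61 s, if anything falls off the work surface, if the arm or the gripper's body presses on something with over 40 N, if the wrist force passes 120 N, or if a joint passes its speed limit or range.

## Robot

A 6-joint arm with a two-finger parallel gripper is mounted at the origin on a cart in front of the work surface, level with it; the furniture and walls round the work are solid. World frame = base frame: x ahead of the robot, y to its left, z up, the work surface at z = 0. Lengths are in m, angles in degrees, forces in N, time in s.
With the tool pointing down it reaches from about 0.4 to 0.925 m from the base axis. Payload 12.5 kg.
Tool frame: the origin (TCP) lies on the centre line of the jaws, within the pads' length; the fingertips stand 11 mm ahead of it and the grasp point (between the pads) lies 8 mm behind it; z points along the fingers, y is the line along which they close (so a half turn about z gives the same grasp; the last joint's range is limited). The gripper opens to 95 mm and grips with 3 to 60 N. Pads are 20 mm wide; open, the fingers measure 119 mm over their backs; the gripper's body (75 mm by 180 mm) begins 59 mm behind the grasp point.
Start: joints at [-69.534, 28.126, 89.318, -0, 62.55, -6.05], TCP at [0.279, -0.559, 0.226] pointing down, gripper open.
Joint ranges: [-177.58, 177.58], [-47.91, 125.51], [2.72, 160], [-65.01, 245.01], [3.68, 167.84], [-153.87, 153.87]. Speed limits (degrees/s): [127.2, 127.2, 159.86, 180, 180, 180].

## Interface

Orientations are given as a 3x3 rotation matrix whose columns are the frame's x, y, z axes.
In Python, from rig import manip, optics, workorder gives the robot as it stands.
- The arm moves only by the tool move_arm, never from a script. Its argument "increments" is a list of rows, each a list of 3 entries, a list of its own where there are three numbers: the turn, a rotation vector about the world's x, y, z in degrees, then the shift along the world's x, y, z in cm, then the finger opening in cm, from 0 to 9.51. In form: [[[wx, wy, wz], [tx, ty, tz], gripper], ...]. A call has 1 to 5 rows; each row shifts and turns the commanded pose from where the row before left it; what a row does not reach is not made up. A row lasts 1/10 s, in which the tool goes at most 50 mm and 8.59 degrees, less where a joint would pass 70% of its speed; a pose out of reach is approached as far as the arm can. A call is refused whole if a number of a shift passes 5 or a number of a turn 8.59, either way. A call with a gripper value outside its range is refused whole. The fingers move at their own pace and stop on an object; "newtons" is the grip in N (left out, the last holds). Time passes only in rows, so rows that do not move let the fingers close. It gives the time, the measured TCP pose, the force, the opening and the grip force at its end, in the units of the state.
- manip.read_state(): the state, without advancing time (a new reading comes with each control period).
- optics.grab_frame(name): name is "side" or "top"; returns the picture (384x512x3 uint8, red, green, blue); there is no depth.
- optics.camera_info(name): a dict with "fx", "fy", "cx", "cy" (pixels), "extrinsics" (4x4, takes a point from camera to world coordinates). Camera axes: x right, y up, looking along -z (the intrinsics and any distortion apply to the point x, -y, -z); pixel columns grow to the right and rows downward; lengths in m; the calibration is good to about 2 mm. A picture is of the moment at which its call begins. camera_info takes no time and is no camera call.
- workorder.close_job(): hands the job in; it is judged then, once.
The state is a dict: "clock": time; "joint_positions": joint angles; "qd": joint speeds; "tau": joint torques, N m; "tcp_pos": TCP position; "tcp_rot": TCP orientation; "wrist_force": force on the tool from outside, world axes, zero at the start; "moment": the same for the moment, N m; "finger_gap": finger opening in m; "grasp_force": force on a finger pad.
Only numpy, scipy, OpenCV 4.12 (cv2) and the standard library are available. Lean on these libraries where they do the work, as an engineer would, in place of code of your own. Each camera call takes 0.05 s, during which the arm holds its last target. There are 200 camera calls.

## Working session

There is one attempt and no reset: what is moved stays moved. The work goes in short steps, Python scripts to look and compute and a tool call to move; the robot and the scene stay as the last step left them, time stands still between calls to the robot, and variables do not carry over. Pictures are saved under pics/ and viewed, at most 10 in all, crops included, and the job is handed in when it is done.

Besides the shell and the picture viewer there is one more tool, called after "Call:" as a command line: name --argument value ..., lists and objects as JSON in quotes. move_arm: Moves the arm, as the interface text tells. Its arguments: {"type":"object","properties":{"increments":{"type":"array","items":{"type":"array"}},"newtons":{"type":"number"}},"required":["increments"]}

```bash
mkdir -p pics; cat > h.py <<'E'
import numpy as np, cv2
from rig import manip, optics, workorder
def grab(n,f):
    im=optics.grab_frame(n); cv2.imwrite('pics/'+f,im[:,:,::-1]); return im
def ray(n,u,v):
    c=optics.camera_info(n); E=np.array(c['extrinsics'])
    d=E[:3,:3]@np.array([(u-c['cx'])/c['fx'],-(v-c['cy'])/c['fy'],-1.]); return E[:3,3],d
def onz(n,u,v,z):
    o,d=ray(n,u,v); return o+d*(z-o[2])/d[2]
def tri(a,b):
    (o,d),(p,e)=ray('top',*a),ray('side',*b)
    s=np.linalg.lstsq(np.c_[d,-e],p-o,rcond=None)[0]; A=o+d*s[0];B=p+e*s[1]
    return (A+B)/2,np.linalg.norm(A-B)
def proj(n,P):
    c=optics.camera_info(n);E=np.array(c['extrinsics']);q=E[:3,:3].T@(np.array(P)-E[:3,3])
    return c['cx']+c['fx']*q[0]/-q[2], c['cy']-c['fy']*q[1]/-q[2]
E
python3 - <<'E'
from h import *
for n in('top','side'):
    im=grab(n,n+'0.png'); c=optics.camera_info(n); print(c)
    cv2.imwrite('pics/%s0b.png'%n,cv2.resize(im[:,:,::-1],(768,576),interpolation=cv2.INTER_CUBIC))
print(manip.read_state())
E
```

```text
{'fx': 363.39910246788565, 'fy': 363.39910246788565, 'cx': 255.97338112472602, 'cy': 191.46274662858352, 'extrinsics': array([[ 0.00285493,  0.9855575 , -0.16931702,  0.43034843],
       [-0.99966351, -0.00155263, -0.02589327, -0.09925103],
       [-0.0257822 ,  0.16933397,  0.98522144,  0.96554465],
       [ 0.        ,  0.        ,  0.        ,  1.        ]])}
{'fx': 446.75444578661126, 'fy': 446.75444578661126, 'cx': 260.00492841384107, 'cy': 194.90310690578585, 'extrinsics': array([[-0.77150814, -0.49682653,  0.39741489,  1.04730427],
       [ 0.63600169, -0.58592572,  0.50218812,  0.49076426],
       [-0.01664478,  0.64019876,  0.76802897,  1.03055955],
       [ 0.        ,  0.        ,  0.        ,  1.        ]])}
{'clock': 0.1, 'joint_positions': array([-6.95352768e+01,  2.81594489e+01,  8.93455200e+01, -8.97022359e-04,
        6.25468744e+01, -6.05118985e+00]), 'qd': array([-0.02948166, -0.14016153, -0.06445121,  0.05034767,  0.01314106,
        0.11909108]), 'tau': array([ 2.72721743e-03, -6.13626337e+01, -2.58607078e+01,  6.93976530e-02,
        4.70334012e-02, -5.68100882e-05]), 'tcp_pos': array([ 0.27897383, -0.55907792,  0.22514036]), 'tcp_rot': array([[ 8.94807190e-01,  4.46452667e-01, -3.29373948e-04],
       [ 4.46452781e-01, -8.94806797e-01,  8.42870802e-04],
       [ 8.15758704e-05, -9.01256769e-04, -9.99999591e-01]]), 'wrist_force': array([ 0.7095864 ,  0.02713665, -0.16343908]), 'moment': array([ 0.00909506, -0.02222907, -0.00272541]), 'grasp_force': 0.0, 'finger_gap': 0.09530713996683371}
```

View pics/top0b.png

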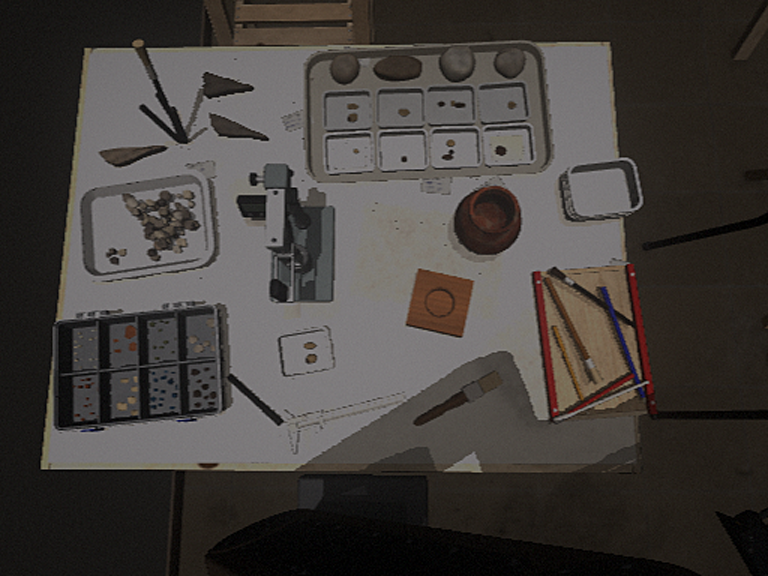

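View pics/side0b.png

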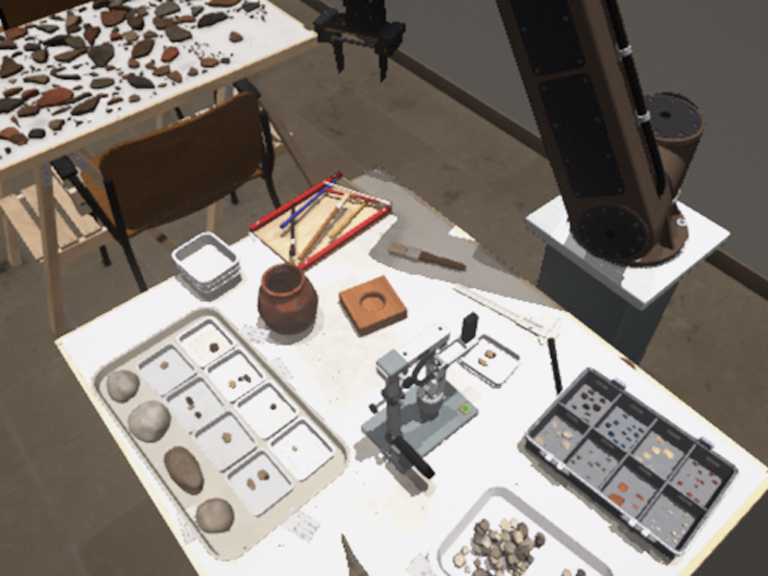

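The top view shows the stand at about (290,240) with its grip near (277,290), the seat block at (440,302) and the jug at (488,220), all in 1.5x pixels. In the side view the grip is at (470,326). Next I'll zoom in on the stand.

```bash
python3 - <<'E'
from h import *
a=cv2.imread('pics/top0.png')[105:205,150:230]; b=cv2.imread('pics/side0.png')[200:300,235:325]
f=lambda x:cv2.convertScaleAbs(cv2.resize(x,None,fx=4.5,fy=4.5,interpolation=cv2.INTER_CUBIC),alpha=1.6,beta=10)
cv2.imwrite('pics/z0.png',np.hstack([f(a),f(b)]))
# seat block
for n,box in(('top',(170,230,260,325)),('side',(175,230,215,280))):
    im=cv2.imread('pics/%s0.png'%n).astype(int); b,g,r=im[...,0],im[...,1],im[...,2]
    m=((r-b>40)).astype(np.uint8); mm=np.zeros_like(m); y0,y1,x0,x1=box; mm[y0:y1,x0:x1]=m[y0:y1,x0:x1]
    cs,_=cv2.findContours(mm,cv2.RETR_EXTERNAL,cv2.CHAIN_APPROX_NONE); c=max(cs,key=cv2.contourArea)
    h=cv2.convexHull(c); q=cv2.approxPolyDP(h,4,True)[:,0]; print(n,cv2.contourArea(c),q.tolist())
    for p in q: print(onz(n,*p,.028).round(4), onz(n,*p,0).round(4))
E
```

```text
top 1353.0 [[279, 179], [315, 187], [307, 223], [271, 215]]
[ 0.6246 -0.1351  0.028 ] [ 0.6304 -0.1362  0.    ]
[ 0.6031 -0.2289  0.028 ] [ 0.6082 -0.2327  0.    ]
[ 0.509  -0.2061  0.028 ] [ 0.5113 -0.2093  0.    ]
[ 0.5296 -0.1137  0.028 ] [ 0.5326 -0.1141  0.    ]
side 904.0 [[256, 184], [270, 206], [240, 219], [226, 195]]
[ 0.5107 -0.2052  0.028 ] [ 0.4957 -0.2246  0.    ]
[ 0.533  -0.1144  0.028 ] [ 0.5186 -0.1313  0.    ]
[ 0.6271 -0.1332  0.028 ] [ 0.6154 -0.1507  0.    ]
[ 0.6047 -0.2289  0.028 ] [ 0.5923 -0.249   0.    ]
```

View pics/z0.png

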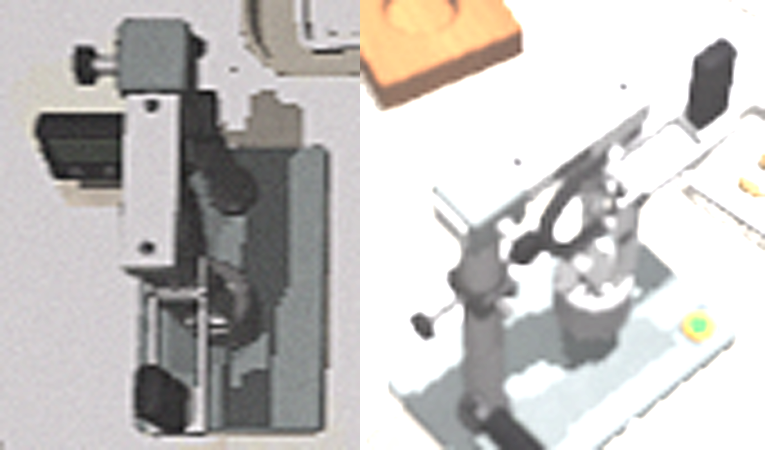

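The crops show the black grip clear of everything else, at zoomed (162,398) in the top view and (712,83) in the side view. The base plate's right edge and the arm's top face are visible for heading.

```bash
python3 - <<'E'
from h import *
g={}
for n,(y0,y1,x0,x1) in (('top',(183,203,178,194)),('side',(206,230,305,320))):
    im=cv2.imread('pics/%s0.png'%n).max(2)[y0:y1,x0:x1]; m=(im<55).astype(np.uint8)
    k,l,s,c=cv2.connectedComponentsWithStats(m); i=1+np.argmax(s[1:,4]); g[n]=c[i]+[x0,y0]; print(n,s[i],g[n])
P,e=tri(g['top'],g['side']); print('grip',P.round(4),e)
print('grip via z.192',onz('top',*g['top'],.192).round(4),onz('side',*g['side'],.192).round(4))
Z=lambda x,y:(x/4.5+150-.4,y/4.5+105-.4); S=lambda x,y:((x-360)/4.5+235-.4,y/4.5+200-.4)
for nm,p,z in(('plate FR',(326,431),.014),('plate BR',(328,148),.014),('arm BL',(122,95),.236),('arm BR',(181,95),.236),('arm FL',(122,270),.236),('arm FR',(175,270),.236)):
    print(nm,onz('top',*Z(*p),z).round(4))
for nm,p,z in(('plate FR',(665,243),.014),('plate FL',(734,335),.014),('arm F R',(648,105),.236),('arm BL',(470,222),.236),('arm BR',(437,187),.236)): print('side',nm,onz('side',*S(*p),z).round(4))
E
```

```text
top [  2   3  14  16 155] [185.59354839 193.62580645]
side [  3   6  10  16 108] [312.24074074 219.74074074]
grip [0.5615 0.0751 0.1815] 0.0027746371360216934
grip via z.192 [0.5588 0.0738 0.192 ] [0.5685 0.0793 0.192 ]
plate FR [0.57   0.0157 0.014 ]
plate BR [0.7438 0.0178 0.014 ]
arm BL [0.6971 0.0881 0.236 ]
arm BR [0.6969 0.0602 0.236 ]
arm FL [0.6126 0.0847 0.236 ]
arm FR [0.6125 0.0601 0.236 ]
side plate FR [0.5647 0.0563 0.014 ]
side plate FL [0.5767 0.1269 0.014 ]
side arm F R [0.6225 0.0879 0.236 ]
side arm BL [0.7318 0.0841 0.236 ]
side arm BR [0.7313 0.0589 0.236 ]
```

Call:
move_arm --increments '[[[0, 0, -1.7], [1.6, 3.5, 0.6], 9.5], [[0, 0, -1.7], [1.6, 3.5, 0.6], 9.5], [[0, 0, -1.7], [1.6, 3.5, 0.6], 9.5], [[0, 0, -1.7], [1.6, 3.5, 0.6], 9.5], [[0, 0, -1.7], [1.6, 3.5, 0.6], 9.5]]'

```text
clock: 0.6
tcp_pos: [0.3594, -0.3827, 0.2557]
tcp_rot: [[0.951, 0.308, -0.0], [0.308, -0.951, 0.0], [-0.0, -0.0, -1.0]]
wrist_force: [0.4, 0.2, 0.3]
finger_gap: 0.095
grasp_force: 0.0
```

Call:
move_arm --increments '[[[0, 0, -1.7], [1.6, 3.5, 0.6], 9.5], [[0, 0, -1.7], [1.6, 3.5, 0.6], 9.5], [[0, 0, -1.7], [1.6, 3.5, 0.6], 9.5], [[0, 0, -1.7], [1.6, 3.5, 0], 9.5], [[0, 0, -1.7], [1.6, 3.5, 0], 9.5]]'

```text
clock: 1.1
tcp_pos: [0.4394, -0.2077, 0.2738]
tcp_rot: [[0.986, 0.164, 0.0], [0.164, -0.986, -0.0], [0.0, 0.0, -1.0]]
wrist_force: [0.7, -1.0, 0.2]
finger_gap: 0.0949
grasp_force: 0.0
```

Call:
move_arm --increments '[[[0, 0, -1.7], [1.6, 3.5, 0], 9.5], [[0, 0, -1.7], [1.6, 3.5, 0], 9.5], [[0, 0, -1.7], [1.6, 3.5, 0], 9.5], [[0, 0, -1.7], [1.6, 3.5, 0], 9.5], [[0, 0, -1.7], [1.6, 3.5, 0], 9.5]]'

```text
clock: 1.6
tcp_pos: [0.5194, -0.0326, 0.2735]
tcp_rot: [[1.0, 0.017, -0.0], [0.017, -1.0, -0.0], [-0.0, 0.0, -1.0]]
wrist_force: [0.4, -0.4, -0.2]
finger_gap: 0.095
grasp_force: 0.0
```

Call:
move_arm --increments '[[[0, 0, 0], [1.5, 3.5, 0], 9.5], [[0, 0, 0], [1.5, 3.5, 0], 9.5], [[0, 0, 0], [0.5, 3.3, 0], 9.5], [[0, 0, 0], [0, 0, 0], 9.5], [[0, 0, 0], [0, 0, 0], 9.5]]'

```text
clock: 2.1
tcp_pos: [0.5538, 0.0691, 0.2733]
tcp_rot: [[1.0, 0.019, -0.001], [0.019, -1.0, -0.0], [-0.001, 0.0, -1.0]]
wrist_force: [0.2, -0.6, -0.5]
finger_gap: 0.0952
grasp_force: 0.0
```

Call:
move_arm --increments '[[[0, 0, 0], [0.8, 0.5, -1.0], 9.5], [[0, 0, 0], [0, 0, -2.0], 7.5], [[0, 0, 0], [0, 0, -2.5], 6], [[0, 0, 0], [0, 0, -2.0], 6], [[0, 0, 0], [0, 0, -0.8], 6]]'

```text
clock: 2.6
tcp_pos: [0.5616, 0.0728, 0.1883]
tcp_rot: [[1.0, 0.016, -0.003], [0.016, -1.0, -0.0], [-0.003, 0.0, -1.0]]
wrist_force: [0.5, -0.0, 0.2]
finger_gap: 0.0685
grasp_force: 0.0
```

```bash
python3 - <<'E'
from h import *
a=grab('top','top1.png')[120:205,150:230]; b=grab('side','side1.png')[150:250,260:350]
f=lambda x:cv2.convertScaleAbs(cv2.resize(x[:,:,::-1],(400,450),interpolation=cv2.INTER_CUBIC),alpha=1.6,beta=10)
cv2.imwrite('pics/z1.png',np.hstack([f(a),f(b)]))
print(manip.read_state()['tcp_pos'], proj('side',[.562,.074,.215]))
E
```

```text
[0.5619126  0.07306865 0.18953591] (np.float64(313.40005551847764), np.float64(210.89419849113762))
```

View pics/z1.png

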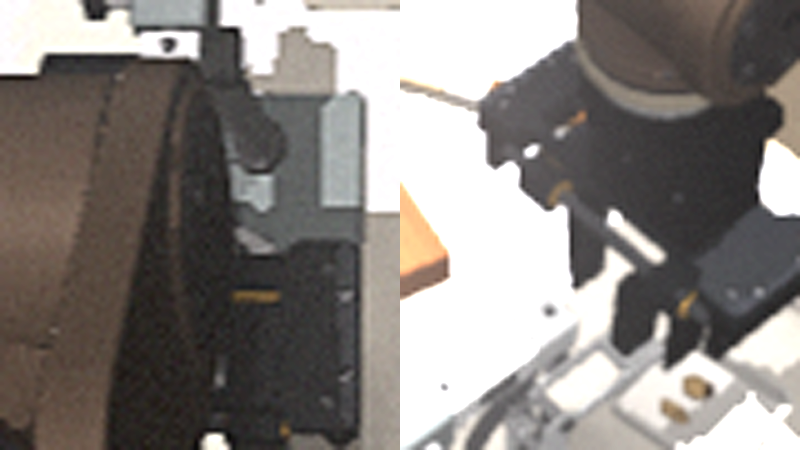

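The side view shows the post standing between the two fingers at about (640,310), so the height looks right. I'll close gently.

Call:
move_arm --increments '[[[0, 0, 0], [0, 0, 0], 4], [[0, 0, 0], [0, 0, 0], 3.2], [[0, 0, 0], [0, 0, 0], 2.6], [[0, 0, 0], [0, 0, 0], 2.2], [[0, 0, 0], [0, 0, 0], 2.2]]' --newtons 4

```text
clock: 3.2
tcp_pos: [0.5621, 0.0738, 0.191]
tcp_rot: [[1.0, 0.018, 0.001], [0.018, -1.0, -0.0], [0.001, 0.0, -1.0]]
wrist_force: [-0.8, -0.1, 0.4]
finger_gap: 0.0257
grasp_force: 0.0
```

Call:
move_arm --increments '[[[0, 0, 0], [0, 0, 0], 2.0], [[0, 0, 0], [0, 0, 0], 1.8], [[0, 0, 0], [0, 0, 0], 1.6], [[0, 0, 0], [0, 0, 0], 1.4], [[0, 0, 0], [0, 0, 0], 1.2]]' --newtons 4

```text
clock: 3.7
tcp_pos: [0.5621, 0.0737, 0.1906]
tcp_rot: [[1.0, 0.018, -0.0], [0.018, -1.0, -0.0], [-0.0, 0.0, -1.0]]
wrist_force: [1.1, 1.0, -0.3]
finger_gap: 0.014
grasp_force: 4.0
```

Call:
move_arm --increments '[[[0, 0, 0], [0, 0, 0], 0.5], [[0, 0, 0], [0, 0, 0], 0.5], [[0, 0, 0], [0, 0, 0], 0.5]]' --newtons 55

```text
clock: 4.0
tcp_pos: [0.5621, 0.0738, 0.1906]
tcp_rot: [[1.0, 0.018, 0.0], [0.018, -1.0, -0.0], [0.0, 0.0, -1.0]]
wrist_force: [0.8, 0.5, -0.4]
finger_gap: 0.0138
grasp_force: 55.0
```

```bash
python3 -c "
from h import *
for i in range(3): optics.grab_frame('top'); s=manip.read_state(); print(s['wrist_force'].round(2),s['moment'].round(3),s['tcp_pos'].round(4),s['finger_gap'],s['grasp_force'])"
```

```text
[ 0.02  0.59 -1.5 ] [ 0.268 -0.047  0.006] [0.5621 0.0738 0.1906] 0.01376325572866311 55.00062167644501
[ 0.44  1.55 -1.02] [ 0.211 -0.02   0.059] [0.5621 0.0738 0.1906] 0.013581404689594248 55.00068426132202
[ 0.1   0.87 -1.18] [ 0.246 -0.073  0.135] [0.5621 0.0738 0.1906] 0.013700525314633758 55.00062167644501
```

Call:
move_arm --increments '[[[0, 0, 0], [0.1, 0, 0], 0.5], [[0, 0, 0], [0.1, 0, 0], 0.5], [[0, 0, 0], [0.1, 0, 0], 0.5], [[0, 0, 0], [0.1, 0, 0], 0.5], [[0, 0, 0], [0, 0, 0], 0.5]]'

```text
clock: 4.65
tcp_pos: [0.5662, 0.0738, 0.1907]
tcp_rot: [[1.0, 0.018, 0.0], [0.018, -1.0, -0.0], [0.0, 0.0, -1.0]]
wrist_force: [-0.3, 1.2, 0.6]
finger_gap: 0.0133
grasp_force: 55.0
```

Call:
move_arm --increments '[[[0, 0, 0], [0.1, 0, 0], 0.5], [[0, 0, 0], [0.1, 0, 0], 0.5], [[0, 0, 0], [0.1, 0, 0], 0.5], [[0, 0, 0], [0, 0, 0], 0.5]]'

```text
clock: 5.05
tcp_pos: [0.5693, 0.0738, 0.1908]
tcp_rot: [[1.0, 0.018, 0.0], [0.018, -1.0, -0.0], [0.0, 0.0, -1.0]]
wrist_force: [-1.2, 1.4, 2.0]
finger_gap: 0.0131
grasp_force: 55.0
```

Call:
move_arm --increments '[[[0, 0, 0], [0.05, 0, 0.05], 0.5], [[0, 0, 0], [0.1, 0, 0.02], 0.5], [[0, 0, 0], [0.1, 0, 0.02], 0.5], [[0, 0, 0], [0, 0, 0], 0.5]]'

```text
clock: 5.45
tcp_pos: [0.5715, 0.0736, 0.1913]
tcp_rot: [[1.0, 0.018, -0.001], [0.018, -1.0, -0.0], [-0.001, 0.0, -1.0]]
wrist_force: [0.5, -0.3, -1.7]
finger_gap: 0.014
grasp_force: 55.0
```

Call:
move_arm --increments '[[[0, 0, 0], [0.1, 0, 0.02], 0.5], [[0, 0, 0], [0.1, 0, 0.02], 0.5], [[0, 0, 0], [0, 0, 0], 0.5]]'

```text
clock: 5.75
tcp_pos: [0.5734, 0.0737, 0.1917]
tcp_rot: [[1.0, 0.018, -0.001], [0.018, -1.0, -0.0], [-0.001, 0.0, -1.0]]
wrist_force: [-1.5, 0.0, -3.8]
finger_gap: 0.0139
grasp_force: 55.0
```

Call:
move_arm --increments '[[[0, 0, 0], [0.1, 0, 0], 0.5], [[0, 0, 0], [0.1, 0, 0], 0.5], [[0, 0, 0], [0, 0, 0], 0.5]]'

```text
clock: 6.05
tcp_pos: [0.5755, 0.0737, 0.1919]
tcp_rot: [[1.0, 0.018, -0.0], [0.018, -1.0, -0.0], [-0.0, 0.0, -1.0]]
wrist_force: [-2.1, -0.0, -3.1]
finger_gap: 0.014
grasp_force: 55.0
```

Call:
move_arm --increments '[[[0, 0, 0], [0.1, 0, 0], 0.5], [[0, 0, 0], [0.1, 0, 0], 0.5], [[0, 0, 0], [0, 0, 0], 0.5]]'

```text
clock: 6.35
tcp_pos: [0.5776, 0.0738, 0.1921]
tcp_rot: [[1.0, 0.018, -0.0], [0.018, -1.0, -0.0], [-0.0, 0.0, -1.0]]
wrist_force: [-3.7, 0.6, -0.8]
finger_gap: 0.0136
grasp_force: 55.0
```

Call:
move_arm --increments '[[[0, 0, 0], [0.1, 0, 0.02], 0.5], [[0, 0, 0], [0.1, 0, 0.02], 0.5], [[0, 0, 0], [0, 0, 0], 0.5]]'

```text
clock: 6.65
tcp_pos: [0.5795, 0.0738, 0.1924]
tcp_rot: [[1.0, 0.018, -0.0], [0.018, -1.0, -0.0], [-0.0, 0.0, -1.0]]
wrist_force: [-4.4, 0.4, 0.1]
finger_gap: 0.0137
grasp_force: 55.0
```

Call:
move_arm --increments '[[[0, 0, 0], [0.1, 0, 0.01], 0.5], [[0, 0, 0], [0.1, 0, 0.01], 0.5], [[0, 0, 0], [0, 0, 0], 0.5]]'

```text
clock: 6.95
tcp_pos: [0.5813, 0.0738, 0.1928]
tcp_rot: [[1.0, 0.018, -0.001], [0.018, -1.0, -0.0], [-0.001, 0.0, -1.0]]
wrist_force: [-6.0, 0.4, 2.2]
finger_gap: 0.0138
grasp_force: 55.0
```

Call:
move_arm --increments '[[[0, 0, 0], [0.0, 0, 0.05], 0.5], [[0, 0, 0], [0.1, 0, 0.03], 0.5], [[0, 0, 0], [0, 0, 0], 0.5]]'

```text
clock: 7.25
tcp_pos: [0.5829, 0.0737, 0.1933]
tcp_rot: [[1.0, 0.018, 0.0], [0.018, -1.0, -0.0], [0.0, 0.0, -1.0]]
wrist_force: [-2.3, -0.1, -3.2]
finger_gap: 0.0138
grasp_force: 55.0
```

Call:
move_arm --increments '[[[0, 0, 0], [0.1, 0, 0.03], 0.5], [[0, 0, 0], [0, 0, 0], 0.5]]'

```text
clock: 7.45
tcp_pos: [0.5837, 0.0737, 0.1935]
tcp_rot: [[1.0, 0.018, 0.0], [0.018, -1.0, -0.0], [0.0, 0.0, -1.0]]
wrist_force: [-1.9, 0.7, -2.8]
finger_gap: 0.0136
grasp_force: 55.0
```

Call:
move_arm --increments '[[[0, 0, 0], [0.1, 0, 0.01], 0.5], [[0, 0, 0], [0.1, 0, 0.02], 0.5], [[0, 0, 0], [0, 0, 0], 0.5]]'

```text
clock: 7.75
tcp_pos: [0.5857, 0.0737, 0.1939]
tcp_rot: [[1.0, 0.018, 0.0], [0.018, -1.0, -0.0], [0.0, 0.0, -1.0]]
wrist_force: [-2.2, 0.2, -4.6]
finger_gap: 0.0136
grasp_force: 55.0
```

Call:
move_arm --increments '[[[0, 0, 0], [0.1, 0, 0.02], 0.5], [[0, 0, 0], [0.1, 0, 0.02], 0.5], [[0, 0, 0], [0, 0, 0], 0.5]]'

```text
clock: 8.05
tcp_pos: [0.5877, 0.0737, 0.1944]
tcp_rot: [[1.0, 0.018, 0.0], [0.018, -1.0, -0.0], [0.0, 0.0, -1.0]]
wrist_force: [-1.2, 0.7, -4.9]
finger_gap: 0.014
grasp_force: 55.0
```

Call:
move_arm --increments '[[[0, 0, 0], [0.1, 0, 0], 0.5], [[0, 0, 0], [0.1, 0, 0], 0.5], [[0, 0, 0], [0, 0, 0], 0.5]]'

```text
clock: 8.35
tcp_pos: [0.5898, 0.0737, 0.1945]
tcp_rot: [[1.0, 0.018, 0.0], [0.018, -1.0, -0.0], [0.0, 0.0, -1.0]]
wrist_force: [-2.2, 0.9, -3.0]
finger_gap: 0.0139
grasp_force: 55.0
```

Call:
move_arm --increments '[[[0, 0, 0], [0.1, 0, 0], 0.5], [[0, 0, 0], [0.1, 0, 0], 0.5], [[0, 0, 0], [0, 0, 0], 0.5]]'

```text
clock: 8.65
tcp_pos: [0.5917, 0.0738, 0.1945]
tcp_rot: [[1.0, 0.018, 0.0], [0.018, -1.0, -0.0], [0.0, 0.0, -1.0]]
wrist_force: [-3.6, -0.3, -2.2]
finger_gap: 0.014
grasp_force: 55.0
```

Call:
move_arm --increments '[[[0, 0, 0], [0.1, 0, 0.01], 0.5], [[0, 0, 0], [0.1, 0, 0.02], 0.5], [[0, 0, 0], [0, 0, 0], 0.5]]'

```text
clock: 8.95
tcp_pos: [0.593, 0.0738, 0.1947]
tcp_rot: [[1.0, 0.018, -0.002], [0.018, -1.0, -0.0], [-0.002, 0.0, -1.0]]
wrist_force: [-6.6, -1.1, 1.4]
finger_gap: 0.0134
grasp_force: 55.0
```

Call:
move_arm --increments '[[[0, 0, 0], [0.1, 0, 0.02], 0.5], [[0, 0, 0], [0, 0, 0], 0.5]]'

```text
clock: 9.15
tcp_pos: [0.5934, 0.0738, 0.1948]
tcp_rot: [[1.0, 0.018, -0.003], [0.018, -1.0, -0.0], [-0.003, 0.0, -1.0]]
wrist_force: [-10.3, 0.3, 2.9]
finger_gap: 0.014
grasp_force: 55.0
```

Call:
move_arm --increments '[[[0, 0, 0], [0, 0, 0.06], 0.5], [[0, 0, 0], [0, 0, 0], 0.5]]'

```text
clock: 9.35
tcp_pos: [0.5935, 0.0738, 0.1951]
tcp_rot: [[1.0, 0.018, -0.003], [0.018, -1.0, -0.0], [-0.003, 0.0, -1.0]]
wrist_force: [-7.2, 0.2, -1.6]
finger_gap: 0.0139
grasp_force: 55.0
```

```bash
python3 - <<'E'
from h import *
b=grab('side','side2.png')[185:285,225:325]
cv2.imwrite('pics/z2.png',cv2.convertScaleAbs(cv2.resize(b[:,:,::-1],(590,590),interpolation=cv2.INTER_CUBIC),alpha=1.3,beta=10))
s=manip.read_state(); print(s['wrist_force'],s['moment'],s['tcp_pos'])
E
```

```text
[-7.54463176  0.47696728 -0.91356491] [-0.05029965  1.87742841  0.00643227] [0.59349875 0.07376211 0.19509039]
```

View pics/z2.png

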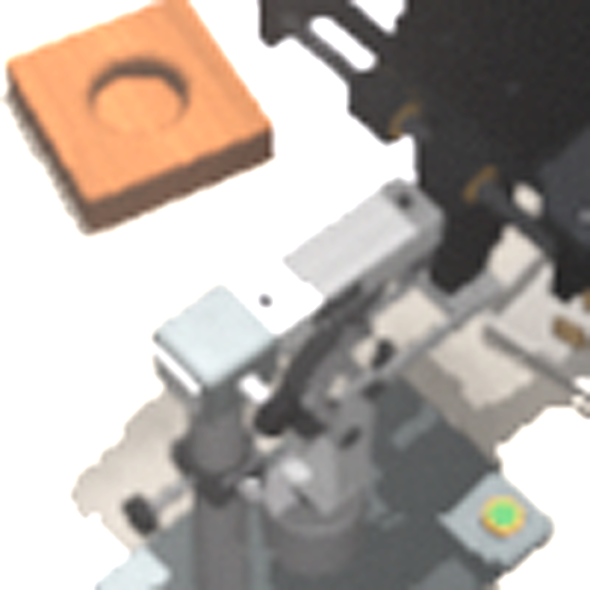

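The picture shows the hook swung back to its screw, with the keeper bar pushed inward. I'll do one confirming push for the firm stop.

Call:
move_arm --increments '[[[0, 0, 0], [0.05, 0, 0.02], 0.5], [[0, 0, 0], [0.05, 0, 0.02], 0.5], [[0, 0, 0], [0, 0, 0], 0.5]]'

```text
clock: 9.7
tcp_pos: [0.5939, 0.0738, 0.1953]
tcp_rot: [[1.0, 0.018, -0.005], [0.018, -1.0, -0.0], [-0.005, 0.0, -1.0]]
wrist_force: [-10.5, 0.3, -0.6]
finger_gap: 0.014
grasp_force: 55.0
```

Call:
move_arm --increments '[[[0, 0, 0], [-0.03, 0, 0.1], 0.5], [[0, 0, 0], [-0.02, 0, 0.1], 0.5], [[0, 0, 0], [0, 0, 0], 0.5]]'

```text
clock: 10.0
tcp_pos: [0.5946, 0.0738, 0.1975]
tcp_rot: [[1.0, 0.018, -0.002], [0.018, -1.0, -0.0], [-0.002, 0.0, -1.0]]
wrist_force: [-5.8, 0.3, -5.4]
finger_gap: 0.0141
grasp_force: 55.0
```

Call:
move_arm --increments '[[[0, 0, 0], [0, 0, 0.1], 0.5], [[0, 0, 0], [-0.02, 0, 0.1], 0.5], [[0, 0, 0], [-0.02, 0, 0.1], 0.5], [[0, 0, 0], [0, 0, 0], 0.5]]'

```text
clock: 10.4
tcp_pos: [0.595, 0.0737, 0.2011]
tcp_rot: [[1.0, 0.018, 0.001], [0.018, -1.0, -0.0], [0.001, 0.0, -1.0]]
wrist_force: [-1.0, -0.4, -6.4]
finger_gap: 0.0135
grasp_force: 55.0
```

Call:
move_arm --increments '[[[0, 0, 0], [-0.1, 0, 0.1], 0.5], [[0, 0, 0], [-0.1, 0, 0.1], 0.5], [[0, 0, 0], [-0.1, 0, 0.1], 0.5], [[0, 0, 0], [0, 0, 0], 0.5]]'

```text
clock: 10.8
tcp_pos: [0.5913, 0.0737, 0.204]
tcp_rot: [[1.0, 0.018, -0.001], [0.018, -1.0, -0.0], [-0.001, 0.0, -1.0]]
wrist_force: [-3.7, -0.1, -6.5]
finger_gap: 0.0133
grasp_force: 55.0
```

Call:
move_arm --increments '[[[0, 0, 0], [-0.1, 0, 0.1], 0.5], [[0, 0, 0], [-0.1, 0, 0.1], 0.5], [[0, 0, 0], [-0.1, 0, 0.1], 0.5], [[0, 0, 0], [0, 0, 0], 0.5]]'

```text
clock: 11.2
tcp_pos: [0.5881, 0.0738, 0.2068]
tcp_rot: [[1.0, 0.018, -0.001], [0.018, -1.0, -0.0], [-0.001, 0.0, -1.0]]
wrist_force: [-4.4, -0.6, -8.6]
finger_gap: 0.0138
grasp_force: 55.0
```

Call:
move_arm --increments '[[[0, 0, 0], [-0.1, 0, 0.1], 0.5], [[0, 0, 0], [-0.1, 0, 0.1], 0.5], [[0, 0, 0], [-0.1, 0, 0.1], 0.5], [[0, 0, 0], [0, 0, 0], 0.5]]'

```text
clock: 11.6
tcp_pos: [0.5852, 0.0738, 0.2101]
tcp_rot: [[1.0, 0.018, -0.001], [0.018, -1.0, -0.0], [-0.001, 0.0, -1.0]]
wrist_force: [-6.2, -0.3, -7.4]
finger_gap: 0.0139
grasp_force: 55.0
```

Call:
move_arm --increments '[[[0, 0, 0], [-0.1, 0, 0.1], 0.5], [[0, 0, 0], [-0.1, 0, 0.1], 0.5], [[0, 0, 0], [-0.1, 0, 0.1], 0.5], [[0, 0, 0], [0, 0, 0], 0.5]]'

```text
clock: 12.0
tcp_pos: [0.583, 0.0738, 0.2136]
tcp_rot: [[1.0, 0.018, 0.002], [0.018, -1.0, -0.0], [0.002, 0.0, -1.0]]
wrist_force: [-3.2, 0.7, -4.5]
finger_gap: 0.014
grasp_force: 55.0
```

Call:
move_arm --increments '[[[0, 0, 0], [-0.1, 0, 0.1], 0.5], [[0, 0, 0], [-0.1, 0, 0.1], 0.5], [[0, 0, 0], [-0.1, 0, 0.1], 0.5], [[0, 0, 0], [0, 0, 0], 0.5]]'

```text
clock: 12.4
tcp_pos: [0.5798, 0.0737, 0.2163]
tcp_rot: [[1.0, 0.018, 0.001], [0.018, -1.0, -0.0], [0.001, 0.0, -1.0]]
wrist_force: [-1.9, -0.1, -1.7]
finger_gap: 0.0137
grasp_force: 55.0
```

Call:
move_arm --increments '[[[0, 0, 0], [-0.1, 0, 0.1], 0.5], [[0, 0, 0], [-0.1, 0, 0.1], 0.5], [[0, 0, 0], [-0.1, 0, 0.1], 0.5], [[0, 0, 0], [-0.1, 0, 0.1], 0.5], [[0, 0, 0], [0, 0, 0], 0.5]]'

```text
clock: 12.9
tcp_pos: [0.5755, 0.0737, 0.22]
tcp_rot: [[1.0, 0.018, 0.0], [0.018, -1.0, -0.0], [0.0, 0.0, -1.0]]
wrist_force: [-2.5, -0.2, -4.3]
finger_gap: 0.0134
grasp_force: 55.0
```

Call:
move_arm --increments '[[[0, 0, 0], [-0.2, 0, 0.02], 0.5], [[0, 0, 0], [-0.2, 0, 0], 0.5], [[0, 0, 0], [-0.2, 0, 0], 0.5], [[0, 0, 0], [0, 0, 0], 0.5]]'

```text
clock: 13.3
tcp_pos: [0.5695, 0.0737, 0.2203]
tcp_rot: [[1.0, 0.018, 0.0], [0.018, -1.0, -0.0], [0.0, 0.0, -1.0]]
wrist_force: [-0.7, -0.2, -3.0]
finger_gap: 0.0135
grasp_force: 55.0
```

Call:
move_arm --increments '[[[0, 0, 0], [-0.2, 0, 0], 0.5], [[0, 0, 0], [-0.2, 0, 0], 0.5], [[0, 0, 0], [-0.2, 0, 0], 0.5], [[0, 0, 0], [-0.2, 0, 0], 0.5], [[0, 0, 0], [0, 0, 0], 0.5]]'

```text
clock: 13.8
tcp_pos: [0.5615, 0.0738, 0.2201]
tcp_rot: [[1.0, 0.018, 0.0], [0.018, -1.0, -0.0], [0.0, 0.0, -1.0]]
wrist_force: [-0.6, -0.1, -1.7]
finger_gap: 0.0137
grasp_force: 55.0
```

Call:
move_arm --increments '[[[0, 0, 0], [-0.2, 0, 0], 0.5], [[0, 0, 0], [-0.2, 0, 0], 0.5], [[0, 0, 0], [-0.2, 0, 0], 0.5], [[0, 0, 0], [-0.2, 0, 0], 0.5], [[0, 0, 0], [0, 0, 0], 0.5]]'

```text
clock: 14.3
tcp_pos: [0.5534, 0.0738, 0.2201]
tcp_rot: [[1.0, 0.018, -0.0], [0.018, -1.0, -0.0], [-0.0, 0.0, -1.0]]
wrist_force: [-0.6, -0.1, -2.3]
finger_gap: 0.0139
grasp_force: 55.0
```

Call:
move_arm --increments '[[[0, 0, 0], [-0.3, 0, 0], 0.5], [[0, 0, 0], [-0.3, 0, 0], 0.5], [[0, 0, 0], [-0.3, 0, 0], 0.5], [[0, 0, 0], [-0.3, 0, 0], 0.5], [[0, 0, 0], [-0.3, 0, 0], 0.5]]'

```text
clock: 14.8
tcp_pos: [0.5384, 0.0738, 0.2201]
tcp_rot: [[1.0, 0.018, 0.0], [0.018, -1.0, -0.0], [0.0, 0.0, -1.0]]
wrist_force: [-0.4, 0.6, -2.3]
finger_gap: 0.0138
grasp_force: 55.0
```

Call:
move_arm --increments '[[[0, 0, 0], [-0.5, 0, 0], 0.5], [[0, 0, 0], [-0.5, 0, 0], 0.5], [[0, 0, 0], [-0.5, 0, 0], 0.5], [[0, 0, 0], [-0.5, 0, 0], 0.5], [[0, 0, 0], [-0.5, 0, 0], 0.5]]'

```text
clock: 15.3
tcp_pos: [0.5132, 0.0738, 0.2201]
tcp_rot: [[1.0, 0.018, 0.0], [0.018, -1.0, -0.0], [0.0, 0.0, -1.0]]
wrist_force: [-0.4, 0.6, -2.9]
finger_gap: 0.0137
grasp_force: 55.0
```

Call:
move_arm --increments '[[[0, 0, 0], [-0.5, 0, 0], 0.5], [[0, 0, 0], [-0.5, 0, 0], 0.5], [[0, 0, 0], [0, 0, 0], 0.5], [[0, 0, 0], [0, 0, 0], 0.5], [[0, 0, 0], [0, 0, 0], 0.5]]'

```text
clock: 15.8
tcp_pos: [0.5039, 0.0737, 0.2201]
tcp_rot: [[1.0, 0.018, 0.0], [0.018, -1.0, -0.0], [0.0, 0.0, -1.0]]
wrist_force: [0.1, 0.3, -3.0]
finger_gap: 0.0139
grasp_force: 55.0
```

```bash
python3 - <<'E'
from h import *
a=grab('top','top3.png')[110:230,150:250]; b=grab('side','side3.png')[160:280,235:345]
f=lambda x:cv2.convertScaleAbs(cv2.resize(x[:,:,::-1],(400,440),interpolation=cv2.INTER_CUBIC),alpha=1.3,beta=10)
cv2.imwrite('pics/z3.png',np.hstack([f(a),f(b)]))
s=manip.read_state(); print(s['wrist_force'],s['tcp_pos'],s['tcp_rot'])
E
```

```text
[-0.7134738  -1.33202991 -2.70539005] [0.50382855 0.07375285 0.22002668] [[ 9.99843112e-01  1.77129756e-02  5.19129599e-05]
 [ 1.77129791e-02 -9.99843111e-01 -6.82234476e-05]
 [ 5.06963751e-05  6.91322773e-05 -9.99999996e-01]]
```

View pics/z3.png

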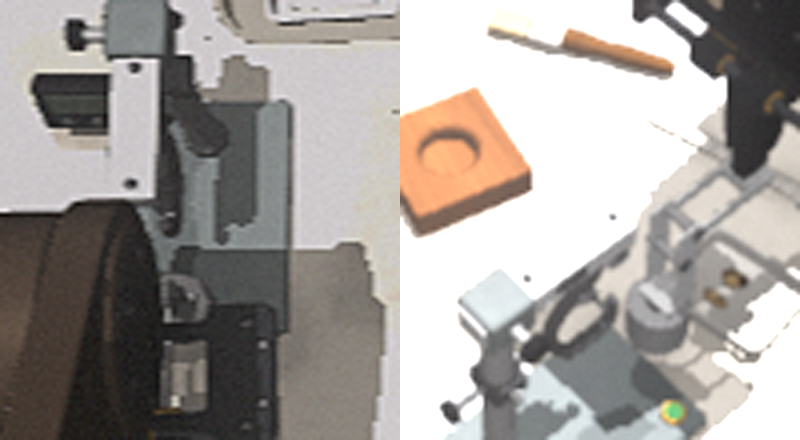

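The weight is clear of the hook, which hangs empty with its keeper shut. I'll carry it over to the block.

Call:
move_arm --increments '[[[0, 0, 0], [-0.2, -1.0, 0], 0.5], [[0, 0, 0], [-0.2, -2.5, 0], 0.5], [[0, 0, 0], [-0.2, -2.5, 0], 0.5], [[0, 0, 0], [-0.2, -2.5, 0], 0.5], [[0, 0, 0], [-0.2, -2.5, 0], 0.5]]'

```text
clock: 16.4
tcp_pos: [0.4933, -0.0378, 0.2201]
tcp_rot: [[1.0, 0.018, -0.0], [0.018, -1.0, -0.0], [-0.0, 0.0, -1.0]]
wrist_force: [0.8, 0.5, -3.4]
finger_gap: 0.0139
grasp_force: 55.0
```

Call:
move_arm --increments '[[[0, 0, 0], [-0.2, -2.5, 0], 0.5], [[0, 0, 0], [-0.1, -2.5, 0], 0.5], [[0, 0, 0], [-0.05, -2.5, 0], 0.5], [[0, 0, 0], [0, -2.5, 0], 0.5], [[0, 0, 0], [0, -2.5, 0], 0.5]]'

```text
clock: 16.9
tcp_pos: [0.4897, -0.1629, 0.2201]
tcp_rot: [[1.0, 0.018, -0.0], [0.018, -1.0, -0.0], [-0.0, 0.0, -1.0]]
wrist_force: [0.6, -0.0, -3.6]
finger_gap: 0.0138
grasp_force: 55.0
```

Call:
move_arm --increments '[[[0, 0, 0], [0, -1.07, 0], 0.5], [[0, 0, 0], [0, 0, -1], 0.5], [[0, 0, 0], [0, 0, -0.5], 0.5], [[0, 0, 0], [0, 0, 0], 0.5], [[0, 0, 0], [0, 0, 0], 0.5]]'

```text
clock: 17.4
tcp_pos: [0.4902, -0.1712, 0.2049]
tcp_rot: [[1.0, 0.019, -0.001], [0.019, -1.0, 0.0], [-0.001, -0.0, -1.0]]
wrist_force: [0.2, 1.2, -2.8]
finger_gap: 0.0136
grasp_force: 55.0
```

```bash
python3 - <<'E'
from h import *
a=grab('top','top4.png')[150:240,245:345]; b=grab('side','side4.png')[120:240,200:310]
f=lambda x:cv2.convertScaleAbs(cv2.resize(x[:,:,::-1],None,fx=k,fy=k,interpolation=cv2.INTER_CUBIC),alpha=1.3,beta=10)
k=4;A=f(a);k=3.6;B=f(b); h=max(len(A),len(B)); P=lambda m:cv2.copyMakeBorder(m,0,h-len(m),0,0,cv2.BORDER_CONSTANT)
cv2.imwrite('pics/z4.png',np.hstack([P(A),P(B)]))
s=manip.read_state(); print(s['wrist_force'],s['tcp_pos'])
E
```

```text
[-0.90602325  0.11066777 -2.75799174] [ 0.4903631  -0.17140128  0.20524789]
```

View pics/z4.png

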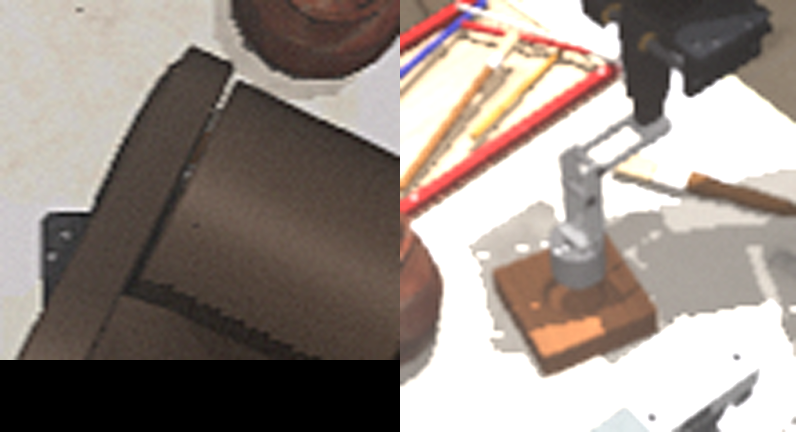

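```bash
python3 - <<'E'
from h import *
Z=lambda p:((p[0]-200+.5)*5-.5,(p[1]-120+.5)*5-.5)
im=cv2.imread('pics/side4.png')[120:240,200:310]
v=cv2.convertScaleAbs(cv2.resize(im,None,fx=5,fy=5,interpolation=cv2.INTER_CUBIC),alpha=1.3,beta=10)
W=np.array([.5673,-.1700,.0545]); yaw=np.radians(1.03); R=np.array([[np.cos(yaw),-np.sin(yaw),0],[np.sin(yaw),np.cos(yaw),0],[0,0,1]])
t=np.linspace(0,2*np.pi,60)
def poly(P,c): cv2.polylines(v,[np.array([Z(proj('side',p)) for p in P]).round().astype(int)],True,c,1)
for z in(0,.038): poly([W+R@[.022*np.cos(a),.022*np.sin(a),z] for a in t],(0,0,255))
poly([[.5675+.024*np.cos(a),-.1705+.024*np.sin(a),.028] for a in t],(255,0,0))
for y in(-.0145,.0145): poly([W+R@[x,y,.118] for x in(-.065,0)],(0,255,0))
for y in(-.004,.004): poly([W+R@[x,y,z] for x,z in((-.005,.09),(-.016,.114))],(255,0,255))
poly([[.5107,-.2055,.028],[.5320,-.1140,.028],[.6258,-.1340,.028],[.604,-.2289,.028]],(255,0,0))
cv2.imwrite('pics/z5.png',v[:, :])
E
```

```text
(no output)
```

View pics/z5.png

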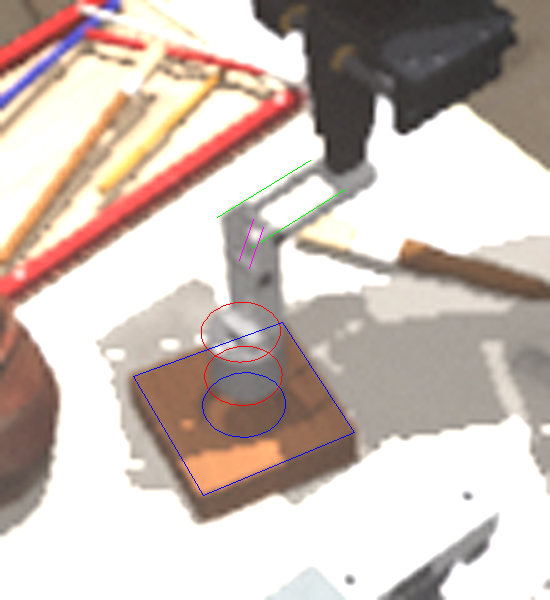

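The overlay shows the weight about 2–3 mm right of prediction in the side view (cylinder columns ~210–286 against 203–282), with the block outline matching. Now I'll measure the offset numerically.

```bash
python3 - <<'E'
from h import *
from scipy.optimize import least_squares
im=cv2.imread('pics/side4.png'); hsv=cv2.cvtColor(im,cv2.COLOR_BGR2HSV); S=hsv[...,1].astype(float)
# weight over wood: saturation crossing, subpixel, per column (bottom arc) and per row (sides)
Zi=lambda x,y:((x+.5)/5-.5+200,(y+.5)/5-.5+120)
print(S[186:206,240:262].astype(int))
# seat in side0 and top0: dark/edges inside the block
for n,(y0,y1,x0,x1) in(('side',(193,208,236,262)),('top',(188,214,280,306))):
    g=cv2.imread('pics/%s0.png'%n)[y0:y1,x0:x1,2]; print(n); print(g)
E
```

```text
[[ 22  15   8   8   8   9   7   6   6   3   5   5   9   7   7   8  41  89
   65  30  25  25]
 [ 11  10   6   8   8   9  11  11   6   3   3   5   4   7  11  11  35  97
   94  48  27  23]
 [ 19  25   8   4   8   5   5  10   7   6   5   8   9  13  11  11  42  99
  116  80  38  25]
 [ 80  66   6   4   5   5   7   6   7   9  12  10   7   7   8  11  43 100
  116 104  63  32]
 [122  80   9   6   7   8   6   8   6   6   7   7   8   8  10  16  45  99
  117 118  93  45]
 [123  88  27  11   7   6   6   4   8   6   6   8   6   7   8  10  36  87
  113 116 112  75]
 [123  94  33  16   9  11   7   9   9   9   7   5   8  12   9  13  29  81
  116 116 116 100]
 [123 101  39  16  12   9  15  11   9   8  11   9  12  12  15  13  29  88
  114 105 110 105]
 [124 106  48  16  12  18  15   9  14  17   9   9  12  12  12  13  29  89
  109  96 103 110]
 [125 105  58  15  15  12  14  14   8  11  11  12  12  15  18  13  36  88
  110 110 112 114]
 [119 116  74  22  12   9  12  12  11  11   9  12   9  12   9  12  45 103
  116 118 117 115]
 [118 117  89  33  18  12  12  11  11  11  14   6   9   9  12  28  69 101
  1
[... 4540 characters left out ...]
00  98 101
  104  89  69  74 100 106 103 101]
 [ 95 100 102 105 107  96  68  51  77  97  95  92  93  93  92  95  90  94
   72  48  69  96 101 104 106 105]
 [ 83  89  87  91  95 103  95  68  52  79  99  98  96  98  98  97  98  87
   69  69  90  99 100  95  95  99]
 [ 94  94  91  90  93  91  93  91  74  61  54  70  86  67  47  48  53  70
   78  88  96  97  94  93  93  94]
 [ 98  96  98  97  94  94  93  94  91  94  90  74  66  63  73  78  83  98
  104 100  99  97  97  97  96  92]
 [ 97  97  96  98 102  99  97  98  97  96  94  97  96  95  97  99  99  97
   96  93  94  96  97  95  93  95]
 [ 89  87  88  91  91  95  97  94  95  98  96  97  96  94  92  92  92  90
   94  92  91  92  90  92  88  86]]
```

```bash
python3 - <<'E'
from h import *
print('seat top',onz('top',292.7,201.4,.027).round(4),'side',onz('side',248.1,200.6,.028).round(4), 'side pred',proj('side',[.5675,-.1705,.028]))
t=np.linspace(0,2*np.pi,400)
def feat(W):
    P=np.array([proj('side',[W[0]+.022*np.cos(a),W[1]+.022*np.sin(a),W[2]+z]) for z in np.linspace(0,.03,13) for a in t])
    r=P[abs(P[:,1]-194)<.6]; return np.array([r[:,0].min(),r[:,0].max(),P[:,1].max()])
m=np.array([241.8,256.5,199.8])
for z in(.0545,.0525,.0565):
    W=np.array([.5673,-.17,z])
    for i in range(4):
        f=feat(W)[[0,2]]+0; g=lambda W:np.array([feat(W)[:2].mean(),feat(W)[2]])
        r=np.array([m[:2].mean(),m[2]])-g(W); J=np.c_[(g(W+[.002,0,0])-g(W))/.002,(g(W+[0,.002,0])-g(W))/.002]; W[:2]+=np.linalg.solve(J,r)
    print(z,W.round(4),feat(W))
E
```

```text
seat top [ 0.5653 -0.1703  0.027 ] side [ 0.5685 -0.1705  0.028 ] side pred (np.float64(248.35708110558375), np.float64(200.4345655793538))Traceback (most recent call last):
  File "<stdin>", line 11, in <module>
  File "<stdin>", line 5, in feat
  File "h.py", line 15, in proj
    c=optics.camera_info(n);E=np.array(c['extrinsics']);q=E[:3,:3].T@(np.array(P)-E[:3,3])
ValueError: time passes only in moves, steps and waits
```

```bash
python3 - <<'E'
import re
s=open('h.py').read().replace("optics.camera_info(n)","CI(n)").replace("def grab","from functools import lru_cache\n@lru_cache\ndef CI(n): return optics.camera_info(n)\ndef grab",1)
open('h.py','w').write(s)
E
python3 - <<'E'
from h import *
t=np.linspace(0,2*np.pi,200)
def g(W):
    P=np.array([proj('side',[W[0]+.022*np.cos(a),W[1]+.022*np.sin(a),W[2]+z]) for z in np.linspace(0,.03,9) for a in t])
    r=P[abs(P[:,1]-194)<.8]; return np.array([(r[:,0].min()+r[:,0].max())/2,P[:,1].max()])
for z in(.0525,.0545,.0565):
    W=np.array([.5673,-.17,z])
    for i in range(3):
        r=np.array([249.15,199.8])-g(W); J=np.c_[(g(W+[.002,0,0])-g(W))/.002,(g(W+[0,.002,0])-g(W))/.002]; W[:2]+=np.linalg.solve(J,r)
    print(z,W.round(4),g(W))
E
```

```text
0.0525 [ 0.5623 -0.1718  0.0525] [249.14999817 199.79999998]
0.0545 [ 0.5632 -0.1705  0.0545] [249.14999919 199.79999999]
0.0565 [ 0.5642 -0.1692  0.0565] [249.15000919 199.80000012]
```

Call:
move_arm --increments '[[[0, 0, 0], [0.25, 0, -0.5], 0.5], [[0, 0, 0], [0.2, 0, -0.5], 0.5], [[0, 0, 0], [0, 0, -0.5], 0.5], [[0, 0, 0], [0, 0, -0.3], 0.5], [[0, 0, 0], [0, 0, 0], 0.5]]'

```text
clock: 18.0
tcp_pos: [0.4944, -0.1719, 0.1865]
tcp_rot: [[1.0, 0.018, -0.001], [0.018, -1.0, 0.0], [-0.001, -0.0, -1.0]]
wrist_force: [-0.2, -0.7, -2.4]
finger_gap: 0.0136
grasp_force: 55.0
```

```bash
python3 - <<'E'
from h import *
b=grab('side','side6.png')[140:230,210:300]
v=cv2.convertScaleAbs(cv2.resize(b[:,:,::-1],None,fx=6,fy=6,interpolation=cv2.INTER_CUBIC),alpha=1.2,beta=5)
Z=lambda p:((p[0]-210+.5)*6-.5,(p[1]-140+.5)*6-.5)
s=manip.read_state(); T=s['tcp_pos']; print(T,s['wrist_force'])
W=np.array([.568,-.1705,T[2]-.1506]); t=np.linspace(0,2*np.pi,60)
def poly(P,c): cv2.polylines(v,[np.array([Z(proj('side',p)) for p in P]).round().astype(int)],True,c,1)
for z in(0,.038): poly([W+[.022*np.cos(a),.022*np.sin(a),z] for a in t],(0,0,255))
poly([[.568+.024*np.cos(a),-.1705+.024*np.sin(a),.028] for a in t],(255,0,0))
for y in(-.0145,.0145): poly([W+[x,y,.118] for x in(-.065,0)],(0,255,0))
cv2.imwrite('pics/z6.png',v)
E
```

```text
[ 0.49455537 -0.17194938  0.18679104] [-0.03707403 -0.12518298 -1.98122706]
```

View pics/z6.png

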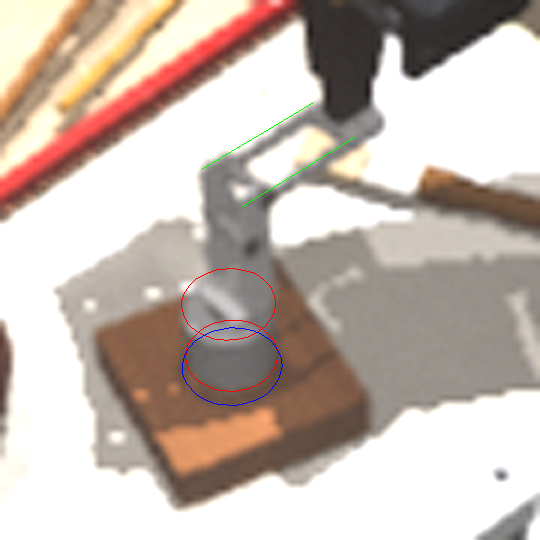

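The weight lines up laterally with the seat circle (columns 184–276 against 184–277). I'll lower it by feel.

Call:
move_arm --increments '[[[0, 0, 0], [0, 0, -0.2], 0.5], [[0, 0, 0], [0, 0, -0.2], 0.5], [[0, 0, 0], [0, 0, -0.2], 0.5], [[0, 0, 0], [0, 0, -0.1], 0.5], [[0, 0, 0], [0, 0, 0], 0.5]]'

```text
clock: 18.55
tcp_pos: [0.4946, -0.1719, 0.1799]
tcp_rot: [[1.0, 0.018, -0.0], [0.018, -1.0, 0.0], [-0.0, -0.0, -1.0]]
wrist_force: [0.5, -0.5, -3.0]
finger_gap: 0.014
grasp_force: 55.0
```

Call:
move_arm --increments '[[[0, 0, 0], [0, 0, -0.1], 0.5], [[0, 0, 0], [0, 0, -0.1], 0.5], [[0, 0, 0], [0, 0, -0.1], 0.5], [[0, 0, 0], [0, 0, 0], 0.5]]'

```text
clock: 18.95
tcp_pos: [0.4946, -0.1719, 0.1769]
tcp_rot: [[1.0, 0.018, -0.0], [0.018, -1.0, 0.0], [-0.0, -0.0, -1.0]]
wrist_force: [0.2, -0.2, -2.5]
finger_gap: 0.0138
grasp_force: 55.0
```

Call:
move_arm --increments '[[[0, 0, 0], [0, 0, -0.1], 0.5], [[0, 0, 0], [0, 0, -0.1], 0.5], [[0, 0, 0], [0, 0, -0.1], 0.5], [[0, 0, 0], [0, 0, 0], 0.5]]'

```text
clock: 19.35
tcp_pos: [0.4946, -0.1719, 0.1739]
tcp_rot: [[1.0, 0.018, -0.0], [0.018, -1.0, 0.0], [-0.0, -0.0, -1.0]]
wrist_force: [0.3, -0.1, -3.0]
finger_gap: 0.0137
grasp_force: 55.0
```

Call:
move_arm --increments '[[[0, 0, 0], [0, 0, -0.1], 0.5], [[0, 0, 0], [0, 0, -0.1], 0.5], [[0, 0, 0], [0, 0, -0.1], 0.5], [[0, 0, 0], [0, 0, 0], 0.5]]'

```text
clock: 19.75
tcp_pos: [0.4946, -0.1719, 0.1709]
tcp_rot: [[1.0, 0.018, -0.0], [0.018, -1.0, 0.0], [-0.0, -0.0, -1.0]]
wrist_force: [0.4, 0.8, -2.9]
finger_gap: 0.0138
grasp_force: 55.0
```

Call:
move_arm --increments '[[[0, 0, 0], [0, 0, -0.1], 0.5], [[0, 0, 0], [0, 0, -0.1], 0.5], [[0, 0, 0], [0, 0, -0.1], 0.5], [[0, 0, 0], [0, 0, -0.1], 0.5], [[0, 0, 0], [0, 0, 0], 0.5]]'

```text
clock: 20.25
tcp_pos: [0.4946, -0.1719, 0.1669]
tcp_rot: [[1.0, 0.018, -0.0], [0.018, -1.0, -0.0], [-0.0, -0.0, -1.0]]
wrist_force: [0.7, -0.4, -2.0]
finger_gap: 0.0139
grasp_force: 55.0
```

Call:
move_arm --increments '[[[0, 0, 0], [0, 0, -0.1], 0.5], [[0, 0, 0], [0, 0, -0.1], 0.5], [[0, 0, 0], [0, 0, 0], 0.5]]'

```text
clock: 20.55
tcp_pos: [0.4947, -0.172, 0.165]
tcp_rot: [[1.0, 0.018, -0.0], [0.018, -1.0, -0.0], [-0.0, 0.0, -1.0]]
wrist_force: [-0.1, 0.1, -3.0]
finger_gap: 0.0136
grasp_force: 55.0
```

Call:
move_arm --increments '[[[0, 0, 0], [0, 0, -0.07], 0.5], [[0, 0, 0], [0, 0, -0.07], 0.5], [[0, 0, 0], [0, 0, 0], 0.5]]'

```text
clock: 20.85
tcp_pos: [0.4945, -0.1721, 0.1647]
tcp_rot: [[1.0, 0.018, 0.0], [0.018, -1.0, -0.001], [0.0, 0.001, -1.0]]
wrist_force: [-5.3, 1.0, 11.1]
finger_gap: 0.0138
grasp_force: 55.0
```

Contact on the floor within 2 mm of the expected height. I'll ease the grip so the weight settles.

Call:
move_arm --increments '[[[0, 0, 0], [0, 0, 0.06], 0.5], [[0, 0, 0], [0, 0, 0], 0.5]]' --newtons 20

```text
clock: 21.05
tcp_pos: [0.4946, -0.172, 0.1647]
tcp_rot: [[1.0, 0.018, 0.0], [0.018, -1.0, -0.0], [0.0, 0.0, -1.0]]
wrist_force: [-4.6, 0.2, 5.8]
finger_gap: 0.0137
grasp_force: 20.0
```

Call:
move_arm --increments '[[[0, 0, 0], [0, 0, 0], 0.5], [[0, 0, 0], [0, 0, 0], 0.5], [[0, 0, 0], [0, 0, 0], 0.5]]' --newtons 3

```text
clock: 21.35
tcp_pos: [0.4947, -0.172, 0.1643]
tcp_rot: [[1.0, 0.018, 0.0], [0.018, -1.0, -0.0], [0.0, 0.0, -1.0]]
wrist_force: [-2.0, -0.0, 3.3]
finger_gap: 0.014
grasp_force: 3.0
```

Call:
move_arm --increments '[[[0, 0, 0], [-0.05, 0, 0], 0.5], [[0, 0, 0], [0, 0, 0], 0.5], [[0, 0, 0], [0, 0, -0.03], 0.5], [[0, 0, 0], [0, 0, 0], 0.5]]'

```text
clock: 21.75
tcp_pos: [0.4941, -0.172, 0.1639]
tcp_rot: [[1.0, 0.018, -0.0], [0.018, -1.0, -0.0], [-0.0, 0.0, -1.0]]
wrist_force: [-0.9, -0.6, 0.9]
finger_gap: 0.0141
grasp_force: 3.0
```

Call:
move_arm --increments '[[[0, 0, 0], [0, 0, 0], 1.8], [[0, 0, 0], [0, 0, 0], 2.6], [[0, 0, 0], [0, 0, 0], 4], [[0, 0, 0], [0, 0, 0], 6], [[0, 0, 0], [0, 0, 0], 6]]'

```text
clock: 22.25
tcp_pos: [0.4942, -0.172, 0.1639]
tcp_rot: [[1.0, 0.018, 0.0], [0.018, -1.0, -0.0], [0.0, 0.0, -1.0]]
wrist_force: [-0.3, 0.1, 0.3]
finger_gap: 0.0444
grasp_force: 0.0
```

```bash
python3 - <<'E'
from h import *
b=grab('side','side7.png')[140:230,210:300]
v=cv2.convertScaleAbs(cv2.resize(b[:,:,::-1],None,fx=6,fy=6,interpolation=cv2.INTER_CUBIC),alpha=1.2,beta=5)
Z=lambda p:((p[0]-210+.5)*6-.5,(p[1]-140+.5)*6-.5)
W=np.array([.568,-.1705,.012]); t=np.linspace(0,2*np.pi,60)
def poly(P,c): cv2.polylines(v,[np.array([Z(proj('side',p)) for p in P]).round().astype(int)],True,c,1)
poly([W+[.022*np.cos(a),.022*np.sin(a),.038] for a in t],(0,0,255))
poly([[.568+.024*np.cos(a),-.1705+.024*np.sin(a),.028] for a in t],(255,0,0))
for y in(-.0145,.0145): poly([W+[x,y-.001,.118] for x in(-.065,0)],(0,255,0))
poly([W+[-.077,-.001,z] for z in(.117,.175)],(0,255,0))
cv2.imwrite('pics/z7.png',v); print(manip.read_state()['wrist_force'])
E
```

```text
[0.9102303  0.86503032 0.19292865]
```

View pics/z7.png

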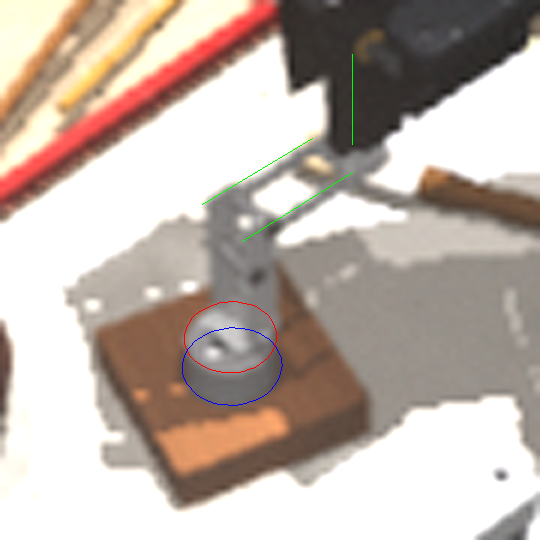

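The weight stands in the seat ring and the fingers are open. Next I'll retreat upwards and check its tilt numerically, since my picture views are used up.

Call:
move_arm --increments '[[[0, 0, 0], [0, 0, 0.5], 7], [[0, 0, 0], [0, 0, 2], 8], [[0, 0, 0], [0, 0, 3], 8], [[0, 0, 0], [0, 0, 3], 8], [[0, 0, 0], [0, 0, 3], 8]]'

```text
clock: 22.8
tcp_pos: [0.494, -0.1719, 0.2806]
tcp_rot: [[1.0, 0.018, 0.0], [0.018, -1.0, -0.0], [0.0, 0.0, -1.0]]
wrist_force: [0.3, 0.3, 0.7]
finger_gap: 0.0794
grasp_force: 0.0
```

Call:
move_arm --increments '[[[0, 0, 0], [0, -2, 2], 8], [[0, 0, 0], [-2, -4, 0], 8], [[0, 0, 0], [-2, -4, 0], 8], [[0, 0, 0], [-2, -4, 0], 8], [[0, 0, 0], [-1, -4, 0], 8]]'

```text
clock: 23.3
tcp_pos: [0.4227, -0.3533, 0.2997]
tcp_rot: [[1.0, 0.017, 0.0], [0.017, -1.0, -0.001], [0.0, 0.001, -1.0]]
wrist_force: [0.7, -0.2, 0.4]
finger_gap: 0.0799
grasp_force: 0.0
```

Call:
move_arm --increments '[[[0, 0, 0], [-1, -4, 0], 8], [[0, 0, 0], [-1, -4, 0], 8], [[0, 0, 0], [-1, -4, 0], 8], [[0, 0, 0], [-1, -4, 0], 8], [[0, 0, 0], [-1, -4, 0], 8]]'

```text
clock: 23.8
tcp_pos: [0.3734, -0.5535, 0.2994]
tcp_rot: [[1.0, 0.018, 0.0], [0.018, -1.0, -0.0], [0.0, 0.0, -1.0]]
wrist_force: [0.4, 0.6, -0.1]
finger_gap: 0.0798
grasp_force: 0.0
```

```bash
python3 - <<'E'
from h import *
ims={n:grab(n,n+'8.png') for n in('top','side')}
g={}
for n in ims:
    u=[proj(n,[.568-.077,-.172,.012+z]) for z in(.117,.175)]; u=np.array(u); print(n,'pred post ends',u.round(1))
    x0,y0=(u.min(0)-9).astype(int); x1,y1=(u.max(0)+10).astype(int)
    m=(ims[n].max(2)[y0:y1,x0:x1]<60).astype(np.uint8); k,l,s,c=cv2.connectedComponentsWithStats(m); i=1+np.argmax(s[1:,4]); g[n]=c[i]+[x0,y0]; print(s[i]+[x0,y0,0,0,0],g[n])
P,e=tri(g['top'],g['side']); print('grip',P.round(4),e,'expect z .164, x .491 y -.172'); print(manip.read_state()['tcp_pos'])
E
```

```text
top pred post ends [[297.2 227.2]
 [299.5 225.2]]
[292 216  11  18 131] [297.75572519 224.35877863]
side pred post ends [[268.1 163.5]
 [268.1 148.6]]
[265 147   8  19 120] [268.23333333 155.56666667]
grip [ 0.4939 -0.1695  0.1644] 0.001953709395969623 expect z .164, x .491 y -.172
[ 0.37223417 -0.55576078  0.29812592]
```

```bash
python3 -c "
from rig import workorder; print(workorder.close_job())"
```

```text
the job is handed in; nothing more can be done
None
```

The job is handed in: I took the check weight off the hook and released it in the block's seat, and camera measurements of its grip afterwards matched it sitting upright on the seat floor to within 3 mm; the hand-in reported no verdict.

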